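# Check a scalp-moisture probe on its reference standard

### The arm

A 6-joint arm with a two-finger parallel gripper is mounted at the origin on a cart in front of the work surface, level with it; the furniture and walls round the work are solid. World frame = base frame: x ahead of the robot, y to its left, z up, the work surface at z = 0. Lengths are in mm, angles in rad, forces in N, time in s.
With the tool pointing down it reaches from about 325 to 775 mm from the base axis. Payload 5.5 kg.
Tool frame: the origin (TCP) lies at the very end of the fingers, on their centre line; the grasp point (between the pads) lies 19 mm behind it (arm.grasp_offset is the distance from the TCP to the grasp point, in mm); z points along the fingers, y is the line along which they close (so a half turn about z gives the same grasp; the last joint's range is limited). The gripper opens to 88 mm and grips with 3 to 60 N. Pads are 20 mm wide; open, the fingers measure 115 mm over their backs; the gripper's body (75 mm by 178 mm) begins 61 mm behind the grasp point.
Start: joints at [1.083, 0.091, 1.231, -0, 1.82, -0.057], TCP at [250.565, 545.191, 222.631] pointing down, gripper open.
Joint ranges: [-2.87, 2.87], [-0.86, 2.18], [0.17, 2.46], [-1.51, 4.65], [0.06, 2.69], [-2.65, 2.65]. Speed limits (rad/s): [2.57, 2.57, 3.01, 3.14, 3.14, 3.14].

### API

Orientations are given as a rotation vector (axis times angle).
In Python, from workcell import arm gives the robot as it stands. The module is installed in compiled form; this text tells all that it offers.
- The arm moves only by the tool move_arm, never from a script. Its argument "rows" is text: rows parted by semicolons, each of 5 numbers parted by spaces: the shift along the tool's x, y, z in cm, then the turn about the tool's z in degrees, then the finger opening in cm, from 0 to 8.78. A call has exactly 5 rows; each row shifts and turns the commanded pose from where the row before left it, along the tool's axes as they then stand; what a row does not reach is not made up. A row lasts 1/12 s, in which the tool goes at most 41.7 mm and 7.16 degrees, less where a joint would pass 70% of its speed; a pose out of reach is approached as far as the arm can. A call is refused whole if a number of a shift passes 4.17 or a number of a turn 7.16, either way. A call with a gripper value outside its range is refused whole. The fingers move at their own pace and stop on an object; the grip force is fixed at half the most. Time passes only in rows, so rows that do not move let the fingers close, or fill a call up. It gives the time, the measured TCP pose, the force, the opening and the grip force at its end, in the units of the state.
- arm.observe(): the state, without advancing time (a new reading comes with each control period).
- arm.capture(name): name is "side" or "top"; returns the picture (400x640x3 uint8, blue, green, red); there is no depth.
- arm.camera_info(name): a dict with "fx", "fy", "cx", "cy" (pixels), "rvec" (rotation vector, rad) and "tvec" (3), from world to camera coordinates, as OpenCV has them. Camera axes: x right, y down, z forward; pixel columns grow to the right and rows downward; lengths in mm; the calibration is good to about 2 mm. A picture is of the moment at which its call begins. camera_info takes no time and is no camera call.
- arm.job_done(): hands the job in; it is judged then, once.
The state is a dict: "time_s": time; "qpos": joint angles; "dq": joint speeds; "effort": joint torques, N m; "tcp_pos": TCP position; "tcp_rot": TCP orientation; "force": force on the tool from outside, world axes, zero at the start; "torque": the same for the moment, N m; "opening": opening from 0.0 (shut) to 1.0 (fully open); "grip_force": force on a finger pad.
Only numpy, scipy, OpenCV 4.12 (cv2) and the standard library are available. Lean on these libraries where they do the work, as an engineer would, in place of code of your own. Each camera call takes 0.05 s, during which the arm holds its last target. There are 200 camera calls.

### The job

Check the scalp-moisture probe: first stand the taller of the two reference standards upright in the bore of the calibration base, fully home, and let go of it. Then draw the probe out of its leaning holster and hold it upright with its sprung tip inside the pale round patch on top of that standard, pressing gently so that the tip is pushed about half-way in, and finish while still holding it there. Leave the shorter standard and the two cosmetic pots where they are.

Things in the scene. Friction and masses are not known exactly. Their poses are not given: they have to be found in the camera images.
- standard_tall_mid (a point): the taller reference standard: a loose, upright, plain grey plastic cylinder, 34 mm in diameter and 80 mm high, with two thin dark lines round its middle, its foot tapered to 29 mm over the lowest 4 mm, about 0.1 kg. The point is its centre, 40 mm above its foot; z runs up along its axis. It starts standing on the worktop, to the robot's right
- standard_foot (a point): centre of the flat underside of the taller standard
- standard_spot (a point): centre of the flat top of the taller standard (80 mm above its foot), the middle of the marked spot: a pale round patch 26 mm in diameter with a small dark dot at its centre
- standard_short_mid (a point): the shorter reference standard, not to be used: same 34 mm diameter and look, but only 55 mm high; loose, standing on the worktop beside the taller one, either of them being the nearer to the middle of the table. The point is its centre, 27.5 mm up
- cal_base: the calibration base: a fixed aluminium block, 84 x 84 mm and 40 mm high, with one round bore in the middle of its top and a blank dark window on its front. Origin at the centre of its underside, on the worktop; z up, front towards -x
- base_bore (a point): centre of the bore's mouth, on the top face of the base, 40 mm above the worktop. The bore is vertical, 36.5 mm in diameter with a 2 mm chamfer, 28 mm deep, its flat floor 12 mm above the worktop: fully home, the taller standard's top is 92 mm above the worktop and 52 mm of it stand out
- holster: the probe's fixed holster: a black tube, 36 mm across, on a white foot plate 100 x 76 x 12 mm. It leans 20 degrees from vertical, its mouth up (59 mm high) and towards its -x, roughly to the robot. The handle's lower end rests on the rim, nose and tip are in the 23 mm bore: draw the probe out 50 mm or more along its own axis. Origin at the centre of its underside
- probe_grip (a point): the scalp-moisture probe, loose, 130 mm long, about 0.11 kg: a white round handle 27.6 mm in diameter and 85 mm long, then a slim grey nose 20 mm in diameter and 33 mm long, then the sprung tip. The point is the centre of the handle on the axis, 87.5 mm from the tip's end. z runs along the axis from tip to top; it leans 20 degrees in the holster, tip down
- probe_end (a point): centre of the flat end of the probe's sprung steel tip, which touches the spot; the tip is 12 mm in diameter and stands out 12 mm below the nose
- probe_plunger (a joint): how far the sprung tip is pushed into the probe, in m: 0 standing right out, 0.012 fully in (stop). It is a soft spring: it starts to move at 1 N, is half-way in (0.006) at 4 N and fully in at 7 N
- pot_1: a cosmetic pot, 61 mm across and 48 mm high, dark lid, loose, standing behind the calibration base; to be left alone. Origin at the centre of its underside
- pot_2: a smaller cosmetic pot, 53 mm across and 36 mm high, loose, standing behind the standards; to be left alone. Origin at the centre of its underside
Mind the look-alikes: they are no part of the job. What is shaped like the cal_base but orange is not meant.

How it is judged:
By the outcome, as a careful person would: the job done as asked, in the order asked, and still so for the second after the job is handed in, while the arm keeps its last pose, push and grip.
It also fails if it takes over 54 s, if anything falls off the work surface, if the arm or the gripper's body presses on something with over 40 N, if the wrist force passes 120 N, or if a joint passes its speed limit or range.

## Working session

There is one attempt and no reset: what is moved stays moved. The work goes in short steps, Python scripts to look and compute and a tool call to move; the robot and the scene stay as the last step left them, time stands still between calls to the robot, and variables do not carry over. Pictures are saved under pics/ and viewed, at most 14 in all, crops included, and the job is handed in when it is done.

Besides the shell and the picture viewer there is one more tool, called after "Emit:" as name(argument=value, ...), one argument or row to a line, values as JSON. move_arm: Moves the arm, as the interface text tells. Its arguments: {"type":"object","properties":{"rows":{"type":"string"}},"required":["rows"]}

```bash
mkdir -p pics
cat > h.py <<'E'
import numpy as np, cv2
from workcell import arm
from scipy.spatial.transform import Rotation as R
def cam(n):
    c=arm.camera_info(n); Rm=cv2.Rodrigues(np.array(c['rvec'],float))[0]; t=np.array(c['tvec'],float).ravel(); return c,Rm,t
def ray(n,u,v):
    c,Rm,t=cam(n); d=Rm.T@np.array([(u-c['cx'])/c['fx'],(v-c['cy'])/c['fy'],1]); return -Rm.T@t,d/np.linalg.norm(d)
def onz(n,u,v,z):
    o,d=ray(n,u,v); return o+d*(z-o[2])/d[2]
def tri(a,b):
    (o1,d1),(o2,d2)=ray('side',*a),ray('top',*b)
    s=np.linalg.lstsq(np.c_[d1,-d2],o2-o1,rcond=None)[0]
    p,q=o1+s[0]*d1,o2+s[1]*d2; return (p+q)/2,np.linalg.norm(p-q)
def proj(n,p):
    c,Rm,t=cam(n); q=Rm@np.array(p)+t; return np.array([c['fx']*q[0]/q[2]+c['cx'],c['fy']*q[1]/q[2]+c['cy']])
def st():
    s=arm.observe(); print({k:np.round(s[k],3).tolist() for k in s if k not in('dq','effort')}); return s
E
python3 - <<'E'
from h import *
st()
for n in('side','top'):
    cv2.imwrite(f'pics/{n}0.png',arm.capture(n)); c,Rm,t=cam(n); print(n,-Rm.T@t,Rm[2],c['fx'])
print(R.from_rotvec(arm.observe()['tcp_rot']).as_matrix().round(3))
E
```

```text
{'time_s': 0.0, 'qpos': [1.083, 0.092, 1.232, -0.0, 1.82, -0.057], 'tcp_pos': [250.427, 544.914, 221.499], 'tcp_rot': [-0.671, -3.069, 0.003], 'force': [-0.324, -0.449, 0.937], 'torque': [-0.056, 0.01, -0.012], 'grip_force': 0.0, 'opening': 0.999}
side [ 556.77197656 -991.25162445  623.95484354] [-0.0082293   0.88091033 -0.47321165] 361.53131170652205
top [ 287.47663274   35.21274868 1301.1867227 ] [ 0.20513313 -0.01576565 -0.97860709] 391.86846539084706
[[-0.909  0.418 -0.001]
 [ 0.418  0.909 -0.002]
 [ 0.    -0.002 -1.   ]]
```

View pics/side0.png

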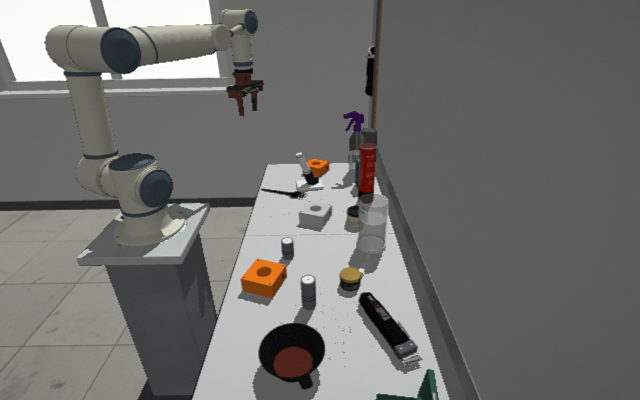

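View pics/top0.png

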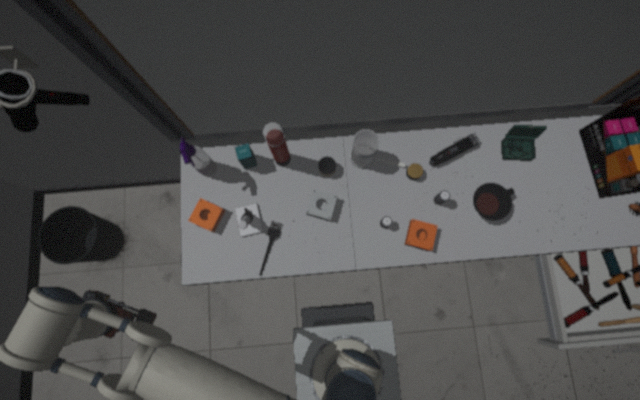

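Side view: standards at (308,292), tall-looking, and (287,248), short-looking. In the top view they are at (443,198) and (387,222). The grey base is at side (316,214) and top (322,206). The orange look-alikes at side (265,275) and (318,166) are not meant. The holster and probe are at side (305,170) and top (250,220). I'll confirm with one enlarged crop and measure.

Run:
```python
from h import *
s=cv2.imread('pics/side0.png');t=cv2.imread('pics/top0.png')
a=cv2.resize(s[140:315,230:370],None,fx=3.4,fy=3.4,interpolation=cv2.INTER_CUBIC)
b=cv2.resize(t[180:260,225:340],None,fx=2.7,fy=2.7,interpolation=cv2.INTER_CUBIC)
c=cv2.resize(t[180:240,365:465],None,fx=3.1,fy=3.1,interpolation=cv2.INTER_CUBIC)
o=np.zeros((600,800,3),np.uint8);o[:a.shape[0],:a.shape[1]]=a;o[:b.shape[0],480:480+b.shape[1]]=b;o[300:300+c.shape[0],480:480+c.shape[1]]=c
cv2.imwrite('pics/crop.png',o)
print(tri((308,280),(445,196)),tri((287,240),(387,219)),tri((317,209),(322,204)))
```

```text
(array([ 521.74400205, -362.25538475,   78.50936434]), np.float64(1.7126477153918351)) (array([ 462.9049959 , -173.2004628 ,   58.22183617]), np.float64(6.405553016723812)) (array([539.15017707,  30.97956938,  35.66367711]), np.float64(3.418529802650325))
```

View pics/crop.png

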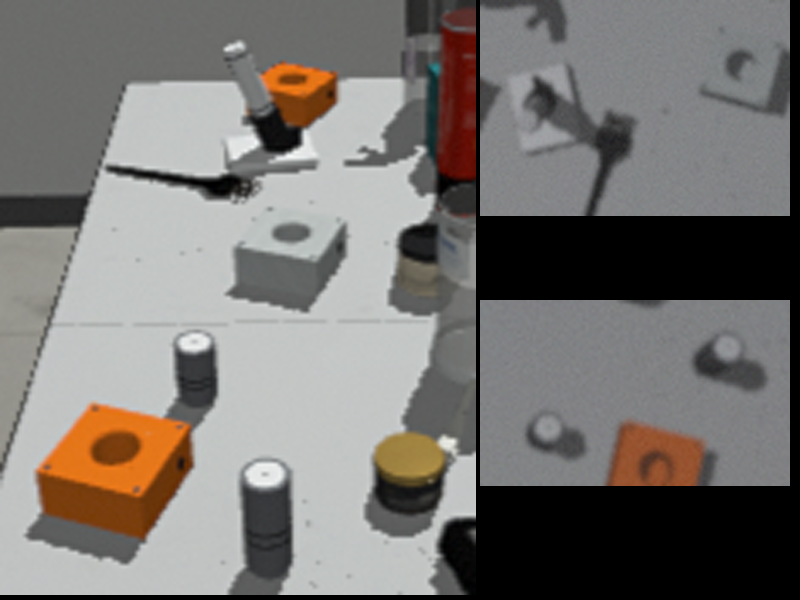

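The crop shows the taller standard at side (308,292) with its pale spot at about (308,279). Its top triangulates to 78 mm high, against 58 mm for the nearer short one. The grey block at side (316,214) is the cal_base, because the others are orange. Next I'll measure the spot, bore and probe more finely.

Run:
```python
from h import *
from scipy import ndimage as nd
s=cv2.imread('pics/side0.png').astype(int);t=cv2.imread('pics/top0.png').astype(int)
g=lambda im:im.max(2)
def blob(im,x0,x1,y0,y1,thr,hi=True):
    c=g(im)[y0:y1,x0:x1]; m=(c>thr) if hi else (c<thr)
    l,n=nd.label(m); 
    for i in range(1,n+1):
        ys,xs=np.where(l==i)
        if len(xs)>4: print((x0+xs.mean()).round(2),(y0+ys.mean()).round(2),len(xs),'bb',x0+xs.min(),x0+xs.max(),y0+ys.min(),y0+ys.max())
print('spot side');blob(s,298,320,272,290,215)
print('spot top');print(g(t)[190:205,434:454])
print('bore side');print(g(s)[202:216,304:330])
print('bore top');print(g(t)[194:218,308:338])
print('probe side');print(g(s)[150:186,293:318])
```

```text
spot side
307.42 279.04 57 bb 303 312 276 282
spot top
[[131 127 129 135 130 127 121 123 121 115 113 115 119 119 124 131 131 133
  134 128]
 [134 131 133 127 128 123 115 105 118 124 127 122 120 120 122 128 129 133
  134 130]
 [133 131 128 128 121 112 104 110 131 144 146 142 138 127 123 122 129 130
  131 133]
 [129 130 121 115 101  90  96 123 140 148 148 148 149 141 128 119 122 131
  133 132]
 [129 123 110  93  75  77  99 135 149 150 144 142 150 147 132 115 116 131
  130 132]
 [123 108  90  69  59  74 105 140 150 151 148 144 145 147 138 117 113 127
  129 133]
 [109  92  66  62  55  68  94 130 147 146 150 148 151 148 134 115 116 125
  130 134]
 [ 92  69  59  51  59  67  80 109 136 146 150 153 146 143 121 106 116 124
  128 129]
 [ 76  57  49  58  58  63  70  93 115 131 136 136 136 121 104  98 110 121
  125 128]
 [ 74  49  55  55  54  55  54  65  83  97 113 112 108  99  84  84  89  97
  110 107]
 [ 70  48  54  50  53  53  50  54  56  68  81  80  79  75  70  69  77  82
   80  88]
 [ 80  55  50  48  50  47  53  50  50  50  57  66  68  70  68  74  74  70
   72  75]
 [ 91  66  53  48  44  47
[... 7869 characters left out ...]
99 201 203 197 120  43  10  15  14  19
   12  15  16  17  15  10  20]
 [197 196 194 202 212 215 214 220 221 229 229 228 167  79  21  14  17  15
   17  17  15  17  16  15  18]
 [198 195 180 196 222 226 226 226 225 227 228 231 229 134  42  12  14  12
   18  16  17  12  14  12  16]
 [198 196 178 181 223 228 226 226 227 226 227 231 230 159  70  20  16  15
   20  16  17  17  13  17  35]
 [198 198 193 163 216 227 226 226 227 229 228 226 162 116  62  22  11  12
    7   8   8  14  26  86 129]
 [198 198 194 145 203 226 227 228 227 224 162 127 113 109  91  60  41  36
   35  33  39  83 110 207 229]
 [197 198 195 136 184 225 230 224 161 127 111 106 109 109 110 108 107 107
  123 125 135 212 230 233 231]]
```

Run:
```python
from h import *
t=cv2.imread('pics/top0.png');s=cv2.imread('pics/side0.png')
o=np.zeros((600,800,3),np.uint8)
k=cv2.convertScaleAbs(t[200:245,230:285],alpha=1.6)
o[:330,:403]=cv2.resize(k,(403,330),interpolation=cv2.INTER_CUBIC)
o[:520,410:800]=cv2.resize(s[145:197,288:327],(390,520),interpolation=cv2.INTER_CUBIC)
cv2.imwrite('pics/crop2.png',o)
```

```text
(no output)
```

View pics/crop2.png

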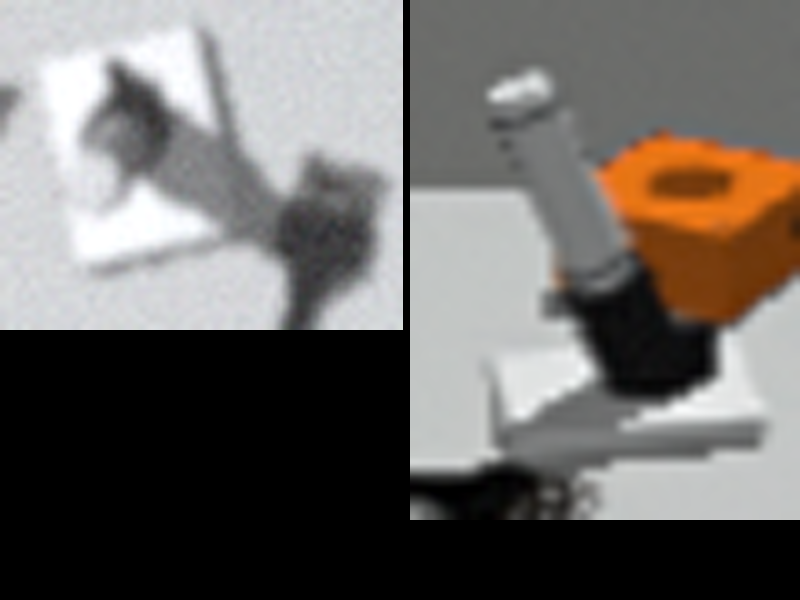

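The crop shows the probe's top cap at side (299,154) and top (243.4,224.5). Its handle enters the black tube at side (308,173) and top (247,218.5).

Run:
```python
from h import *
for n,a,b in(('spot',(307.42,279.04),(444.6,195.4)),('bore',(315.3,208.2),(321.1,203.7)),('ptop',(299.1,154),(243.4,224.5)),('plow',(308,173),(247,218.5))):
    p,e=tri(a,b);print(n,p.round(1),e.round(1))
print('z80',onz('side',307.42,279.04,80),onz('top',444.6,195.4,80));print('z40',onz('side',315.3,208.2,40),onz('top',321.1,203.7,40))
# holster plate corners (top crop2 px) at z=12
C=[onz('top',230+u/7.33,200+v/7.33,12) for u,v in((42,68),(190,28),(235,232),(90,265))]
C=np.array(C);print(C.round(0),C.mean(0)); print([np.linalg.norm(C[i]-C[i-1]).round() for i in range(4)])
# axis prediction: side pixel of points: direction of lean by lower plate yaw
```

```text
spot [ 521.9 -360.8   80.5] 1.3
bore [536.7  33.4  38.2] 2.9
ptop [475.8 271.4 135. ] 0.1
plow [506.6 275.   55.6] 0.9
z80 [ 521.28164644 -360.45191173   80.        ] [ 522.65209494 -360.89770356   80.        ]
z40 [535.37806418  29.64346587  40.        ] [537.82049187  33.63886579  40.        ]
[[549. 320.  12.]
 [562. 251.  12.]
 [466. 236.  12.]
 [457. 302.  12.]] [508.67733503 277.16833293  12.        ]
[np.float64(94.0), np.float64(69.0), np.float64(97.0), np.float64(66.0)]
```

Emit:
move_arm(
  rows="-1.9 -3.4 0 -6.2 8.78;-1.9 -3.4 0 -6.2 8.78;-1.9 -3.4 0 -6.2 8.78;-1.9 -3.4 0 -6.1 8.78;-1.2 -3.9 0 0 8.78",
)

```text
time_s: 0.52
tcp_pos: [299.6, 354.5, 221.9]
tcp_rot: [0.011, -3.141, 0.001]
force: [0.4, 0.2, -0.4]
opening: 0.999
grip_force: 0.0
```

Emit:
move_arm(
  rows="-1.0 -4 0 0 8.78;-1.0 -4 0 0 8.78;-1.0 -4 0 0 8.78;-1.0 -4 0 0 8.78;-1.0 -4 0 0 8.78",
)

```text
time_s: 0.93
tcp_pos: [349.3, 154.2, 222.4]
tcp_rot: [-0.002, 3.142, -0.0]
force: [1.1, 0.7, 0.2]
opening: 1.0
grip_force: 0.0
```

Emit:
move_arm(
  rows="-1.0 -4 0 0 8.78;-1.0 -4 0 0 8.78;-1.0 -4 0 0 8.78;-1.0 -4 0 0 8.78;-1.0 -4 0 0 8.78",
)

```text
time_s: 1.35
tcp_pos: [399.4, -46.1, 222.5]
tcp_rot: [-0.0, 3.141, 0.0]
force: [0.0, 1.1, -0.8]
opening: 1.003
grip_force: 0.0
```

Run:
```python
from h import *
s=st();print(R.from_rotvec(s['tcp_rot']).as_matrix().round(3))
```

```text
{'time_s': 1.35, 'qpos': [-0.2, -0.446, 1.706, 0.0, 1.881, -1.77], 'tcp_pos': [399.408, -46.072, 222.521], 'tcp_rot': [-0.0, 3.141, 0.0], 'force': [0.026, 1.068, -0.785], 'torque': [0.066, -0.015, 0.017], 'grip_force': 0.0, 'opening': 1.003}
[[-1. -0.  0.]
 [-0.  1.  0.]
 [-0.  0. -1.]]
```

Emit:
move_arm(
  rows="-1.23 -3.15 0 0 8.78;-1.23 -3.15 0 0 8.78;-1.23 -3.15 0 0 8.78;-1.23 -3.15 0 0 8.78;-1.23 -3.15 0 0 8.78",
)

```text
time_s: 1.77
tcp_pos: [461.3, -203.2, 222.1]
tcp_rot: [-0.0, -3.141, -0.001]
force: [0.8, 0.8, 0.6]
opening: 1.006
grip_force: 0.0
```

Emit:
move_arm(
  rows="-1.23 -3.15 1.8 0 8.78;-1.23 -3.15 1.8 0 8.78;-1.23 -3.15 1.8 0 8.78;-1.23 -3.15 1.8 0 8.78;-1.23 -3.15 1.8 0 8.78",
)

```text
time_s: 2.18
tcp_pos: [522.8, -360.4, 131.0]
tcp_rot: [0.0, -3.141, -0.001]
force: [0.3, 1.0, -0.1]
opening: 0.998
grip_force: 0.0
```

Run:
```python
from h import *
st();a=arm.capture('side');b=arm.capture('top')
o=np.zeros((600,800,3),np.uint8);o[:600,:400]=cv2.resize(a[190:310,270:350],(400,600),interpolation=cv2.INTER_CUBIC)
o[:400,400:]=cv2.resize(b[170:230,410:470],(400,400),interpolation=cv2.INTER_CUBIC);cv2.imwrite('pics/p3.png',o)
```

```text
{'time_s': 2.183, 'qpos': [-0.657, 0.187, 1.288, 0.0, 1.668, -2.228], 'tcp_pos': [522.827, -360.393, 130.984], 'tcp_rot': [0.0, -3.141, -0.001], 'force': [0.263, 0.979, -0.09], 'torque': [0.106, -0.012, 0.055], 'grip_force': 0.0, 'opening': 0.998}
```

View pics/p3.png

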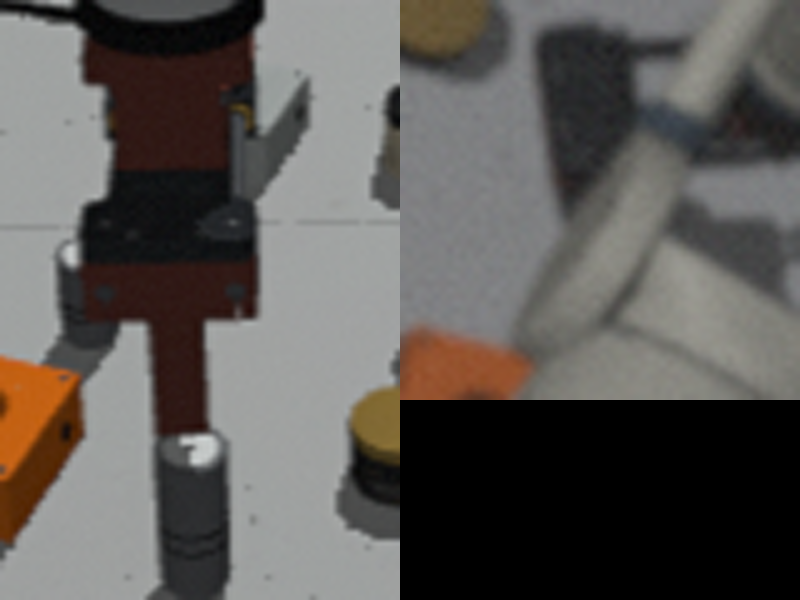

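The side crop shows the open fingers straddling the tall standard, with the finger at about x=305.7 and the standard at about 308 px. That is aligned to within 2 mm or so, so I'll descend and close.

Emit:
move_arm(
  rows="0 0 2.5 0 8.78;0 0 2.5 0 8.78;0 0 2 0 8.78;0 0 1.5 0 8.78;0 0 0.5 0 8.78",
)

```text
time_s: 2.7
tcp_pos: [521.4, -357.3, 39.5]
tcp_rot: [0.001, -3.138, -0.005]
force: [-0.1, 0.9, -0.3]
opening: 0.999
grip_force: 0.0
```

Emit:
move_arm(
  rows="0 0 0 0 2.5;0 0 0 0 2.5;0 0 0 0 2.5;0 0 0 0 2.5;0 0 0 0 2.5",
)

```text
time_s: 3.12
tcp_pos: [523.3, -359.3, 44.2]
tcp_rot: [-0.001, 3.14, -0.002]
force: [0.3, -0.8, 0.6]
opening: 0.664
grip_force: 0.0
```

Emit:
move_arm(
  rows="0 0 0 0 2.5;0 0 0 0 2.5;0 0 0 0 2.5;0 0 0 0 2.5;0 0 0 0 2.5",
)

```text
time_s: 3.53
tcp_pos: [522.7, -358.9, 42.7]
tcp_rot: [-0.0, 3.142, 0.0]
force: [0.4, -0.3, -0.2]
opening: 0.386
grip_force: 30.0
```

Emit:
move_arm(
  rows="0 0 -1 0 2.5;0 0 -2.5 0 2.5;0 0 -3 0 2.5;0 0 -2.5 0 2.5;0 2 0 0 2.5",
)

```text
time_s: 3.95
tcp_pos: [524.1, -342.7, 140.2]
tcp_rot: [0.004, 3.134, -0.012]
force: [1.9, -0.2, -0.2]
opening: 0.381
grip_force: 30.0
```

Emit:
move_arm(
  rows="-0.2 3.8 0 0 2.5;-0.2 3.9 0 0 2.5;-0.2 3.9 0 0 2.5;-0.2 3.9 0 0 2.5;-0.2 3.9 0 0 2.5",
)

```text
time_s: 4.37
tcp_pos: [532.4, -143.3, 133.3]
tcp_rot: [0.0, 3.141, -0.0]
force: [0.3, -0.5, -0.9]
opening: 0.38
grip_force: 30.0
```

Emit:
move_arm(
  rows="-0.1 3.9 0 0 2.5;-0.1 3.9 0 0 2.5;-0.1 3.9 0 0 2.5;-0.1 3.5 0 0 2.5;0 2.3 0 0 2.5",
)

```text
time_s: 4.78
tcp_pos: [536.3, 33.3, 133.5]
tcp_rot: [-0.004, 3.141, 0.002]
force: [0.2, -0.3, -0.4]
opening: 0.38
grip_force: 30.0
```

Run:
```python
from h import *
arm.capture('side');st();a=arm.capture('side');b=arm.capture('top');cv2.imwrite('pics/s4.png',a)
o=np.zeros((600,800,3),np.uint8);o[:600,:400]=cv2.resize(a[140:230,285:345],(400,600),interpolation=cv2.INTER_CUBIC)
o[:400,400:]=cv2.resize(b[175:235,290:350],(400,400),interpolation=cv2.INTER_CUBIC);cv2.imwrite('pics/p4.png',o)
for p in((537,33,40),(537,33,124)):print(p,proj('side',p))
```

```text
{'time_s': 4.833, 'qpos': [0.002, -0.078, 1.558, 0.003, 1.661, -1.573], 'tcp_pos': [536.224, 36.179, 133.4], 'tcp_rot': [-0.008, 3.141, 0.005], 'force': [-0.009, 3.006, -1.721], 'torque': [0.156, -0.044, -0.049], 'grip_force': 29.976, 'opening': 0.385}
(537, 33, 40) [315.80428988 207.67931518]
(537, 33, 124) [315.16144503 184.51775861]
```

View pics/p4.png

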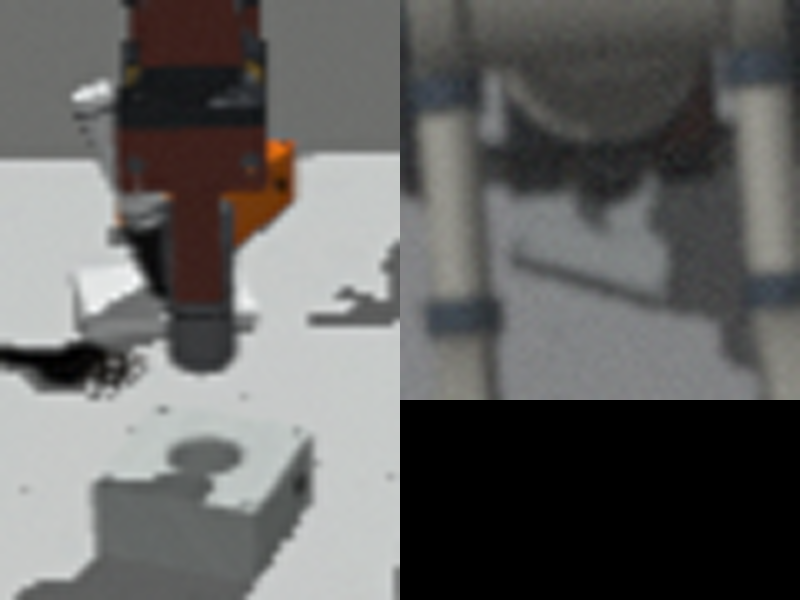

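The side crop shows the standard (centre about 204) right over the bore (centre about 204), so x is aligned. I'll descend to just above the mouth and then go in, watching the force.

Emit:
move_arm(
  rows="0 0 1.5 0 2.5;0 0 1.5 0 2.5;0 0 1.2 0 2.5;0 0 0.3 0 2.5;0 0 0 0 2.5",
)

```text
time_s: 5.35
tcp_pos: [535.9, 29.1, 86.4]
tcp_rot: [-0.002, -3.139, 0.0]
force: [0.1, 0.1, -1.0]
opening: 0.383
grip_force: 30.0
```

Emit:
move_arm(
  rows="0 0 0.4 0 2.5;0 0 0.4 0 2.5;0 0 0.3 0 2.5;0 0 0.2 0 2.5;0 0 0 0 2.5",
)

```text
time_s: 5.77
tcp_pos: [537.7, 31.9, 78.4]
tcp_rot: [-0.002, 3.137, 0.006]
force: [-4.7, 6.6, 11.0]
opening: 0.383
grip_force: 30.0
```

Emit:
move_arm(
  rows="0.1 0.15 0 0 2.5;0.05 0.1 0 0 2.5;0 0 0 0 2.5;0 0 0 0 2.5;0 0 0 0 2.5",
)

```text
time_s: 6.18
tcp_pos: [535.2, 32.5, 74.4]
tcp_rot: [-0.0, 3.142, 0.0]
force: [0.3, -0.2, -0.3]
opening: 0.38
grip_force: 30.0
```

Emit:
move_arm(
  rows="0 0 0.5 0 2.5;0 0 0.5 0 2.5;0 0 0.4 0 2.5;0 0 0.2 0 2.5;0 0 0 0 2.5",
)

```text
time_s: 6.6
tcp_pos: [534.9, 32.7, 57.6]
tcp_rot: [0.001, -3.141, -0.0]
force: [1.8, 1.6, -2.3]
opening: 0.383
grip_force: 30.0
```

Emit:
move_arm(
  rows="0 0 0.2 0 2.5;0 0 0.2 0 2.5;0 0 0.1 0 2.5;0 0 0 0 2.5;0 0 0 0 2.5",
)

```text
time_s: 7.02
tcp_pos: [535.3, 32.6, 54.6]
tcp_rot: [-0.0, 3.141, -0.0]
force: [-1.2, 0.8, 4.6]
opening: 0.38
grip_force: 30.0
```

Emit:
move_arm(
  rows="0 0 0.1 0 2.5;0 0 0.1 0 2.5;0 0 0 0 2.5;0 0 0 0 6;0 0 0 0 8.78",
)

```text
time_s: 7.43
tcp_pos: [535.2, 32.3, 51.8]
tcp_rot: [-0.0, 3.141, -0.001]
force: [-1.3, -0.3, 0.3]
opening: 0.494
grip_force: 0.0
```

Emit:
move_arm(
  rows="0 0 0 0 8.78;0 0 0 0 8.78;0 0 0 0 8.78;0 0 0 0 8.78;0 0 0 0 8.78",
)

```text
time_s: 7.85
tcp_pos: [535.0, 32.6, 51.4]
tcp_rot: [0.0, -3.141, 0.0]
force: [0.1, 0.3, 0.4]
opening: 0.873
grip_force: 0.0
```

Emit:
move_arm(
  rows="0 0 -1.5 0 8.78;0 0 -3.5 0 8.78;0 0 -4 0 8.78;0 0 -3.5 0 8.78;0 2 -0.5 0 8.78",
)

```text
time_s: 8.27
tcp_pos: [537.5, 50.5, 189.8]
tcp_rot: [0.004, 3.13, -0.002]
force: [0.9, 0.6, 1.3]
opening: 1.001
grip_force: 0.0
```

Emit:
move_arm(
  rows="0.6 3.5 0 0 8.78;0.8 3.5 0 0 8.78;0.8 3.5 0 0 8.78;0.8 3.5 0 0 8.78;0.8 3.5 0 0 8.78",
)

```text
time_s: 8.68
tcp_pos: [496.5, 229.1, 181.7]
tcp_rot: [0.0, 3.141, 0.0]
force: [0.6, 0.0, 0.5]
opening: 1.0
grip_force: 0.0
```

Emit:
move_arm(
  rows="0.8 3.0 0 0 8.78;0 1.5 0 0 8.78;0 0 0 -4.5 8.78;0 0 0 -4.5 8.78;0 0 0 0 8.78",
)

```text
time_s: 9.1
tcp_pos: [489.3, 272.6, 181.4]
tcp_rot: [0.252, -3.131, 0.001]
force: [-0.2, 0.0, -0.1]
opening: 1.0
grip_force: 0.0
```

Run:
```python
from h import *
s=st();print(R.from_rotvec(s['tcp_rot']).as_matrix().round(3));a=arm.capture('side');b=arm.capture('top')
o=np.zeros((600,800,3),np.uint8);o[:600,:400]=cv2.resize(a[120:210,285:345],(400,600),interpolation=cv2.INTER_CUBIC)
o[:400,400:]=cv2.convertScaleAbs(cv2.resize(b[190:250,220:280],(400,400),interpolation=cv2.INTER_CUBIC),alpha=1.5);cv2.imwrite('pics/p5.png',o)
```

```text
{'time_s': 9.1, 'qpos': [0.448, -0.021, 1.418, -0.001, 1.745, -1.284], 'tcp_pos': [489.25, 272.574, 181.406], 'tcp_rot': [0.252, -3.131, 0.001], 'force': [-0.191, 0.04, -0.102], 'torque': [0.036, -0.015, -0.017], 'grip_force': 0.0, 'opening': 1.0}
[[-0.987 -0.16  -0.   ]
 [-0.16   0.987 -0.001]
 [ 0.    -0.001 -1.   ]]
```

View pics/p5.png

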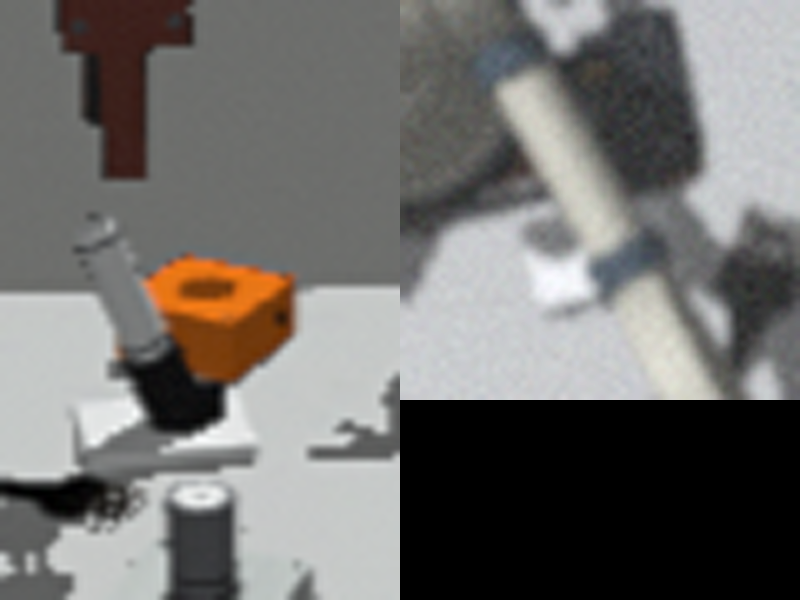

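The crop shows the tall standard upright and home in the base at crop (200,540). The open gripper is above the probe, with finger x (125) about equal to the mid-handle x (127). Descending to grip.

Emit:
move_arm(
  rows="-0.2 0 2 0 8.78;0 0 2.8 0 8.78;0 0 2.5 0 8.78;0 0 1.8 0 8.78;0 0 0.7 0 6",
)

```text
time_s: 9.62
tcp_pos: [489.8, 271.5, 79.9]
tcp_rot: [0.242, -3.127, 0.003]
force: [0.6, 0.1, 0.5]
opening: 0.957
grip_force: 0.0
```

Emit:
move_arm(
  rows="0 0 0 0 2;0 0 0 0 2;0 0 0 0 2;0 0 0 0 2;0 0 0 0 2",
)

```text
time_s: 10.03
tcp_pos: [491.7, 273.2, 85.3]
tcp_rot: [-0.246, 3.13, 0.001]
force: [-1.0, 0.5, -0.5]
opening: 0.583
grip_force: 0.0
```

Emit:
move_arm(
  rows="0 0 0 0 2;0 0 0 0 2;0 0 0 0 2;0 0 0 0 2;0 0 0 0 2",
)

```text
time_s: 10.45
tcp_pos: [490.8, 274.3, 83.8]
tcp_rot: [-0.248, 3.132, 0.004]
force: [-0.0, 5.5, 0.0]
opening: 0.315
grip_force: 29.4
```

Emit:
move_arm(
  rows="0 0.15 0 0 2;0.17 0 -0.47 0 2;0.27 0 -0.75 0 2;0.34 0 -0.94 0 2;0.34 0 -0.94 0 2",
)

```text
time_s: 10.87
tcp_pos: [479.1, 272.3, 115.3]
tcp_rot: [0.247, -3.131, 0.001]
force: [-0.6, 0.1, -0.2]
opening: 0.309
grip_force: 29.5
```

Emit:
move_arm(
  rows="0.34 0 -0.94 0 2;0.34 0 -0.94 0 2;0.34 0 -0.94 0 2;0.34 0 -0.94 0 2;0.17 0 -0.47 0 2",
)

```text
time_s: 11.28
tcp_pos: [464.6, 270.2, 159.1]
tcp_rot: [-0.247, 3.13, 0.001]
force: [0.7, -0.3, -0.9]
opening: 0.308
grip_force: 29.5
```

Run:
```python
from h import *
st();a=arm.capture('side');b=arm.capture('top')
cv2.imwrite('pics/s6.png',a)
o=np.zeros((600,800,3),np.uint8);o[:600,:400]=cv2.resize(a[110:200,275:335],(400,600),interpolation=cv2.INTER_CUBIC)
o[:400,400:]=cv2.convertScaleAbs(cv2.resize(b[190:250,220:280],(400,400),interpolation=cv2.INTER_CUBIC),alpha=1.5);cv2.imwrite('pics/p6.png',o)
```

```text
{'time_s': 11.283, 'qpos': [0.464, -0.083, 1.517, -0.0, 1.705, -1.265], 'tcp_pos': [464.598, 270.155, 159.106], 'tcp_rot': [-0.247, 3.13, 0.001], 'force': [0.677, -0.341, -0.895], 'torque': [0.075, -0.012, 0.054], 'grip_force': 29.544, 'opening': 0.308}
```

View pics/p6.png

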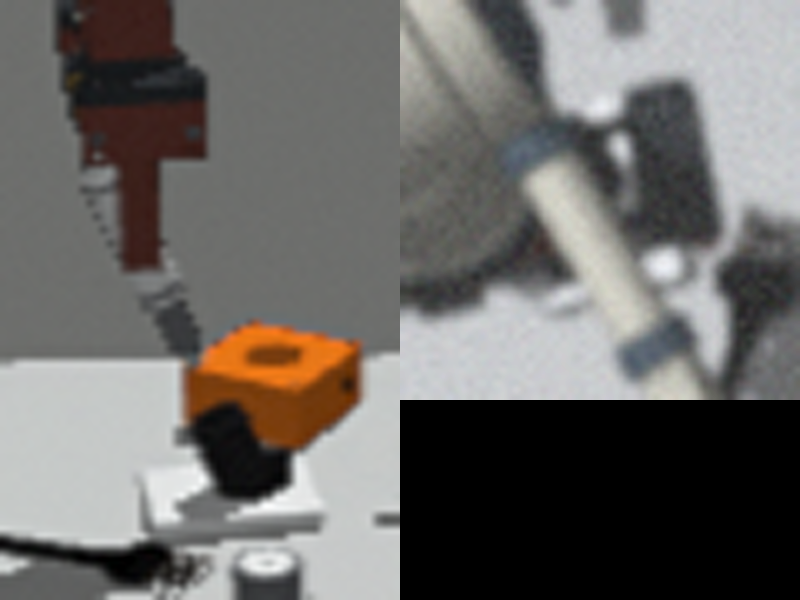

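The crop shows the probe fully out at (140,250) in the crop, still leaning 20° in the pads with the nose clear of the holster. The tool can only point down, so I'll turn the probe upright in the pads by pushing its nose gently against the fixed cal_base's side. For that I need the base's yaw.

Run:
```python
from h import *
s=cv2.imread('pics/s4.png')
t=cv2.imread('pics/top0.png')
# top-face corners by eye from first crop (side) at z=40
C=np.array([onz('side',230+u/3.4-.3,140+v/3.4-.3,40) for u,v in((237,245),(265,210),(347,218),(303,262))])
print(C.round(0))
for i in range(4): d=C[i]-C[i-1]; print(np.linalg.norm(d).round(),np.degrees(np.arctan2(d[1],d[0])).round(1))
# top image: base mask (brighter than shadowed sides) lower-left edges
g=t.max(2)[190:225,300:345]
for r in range(0,35,2): print(190+r,''.join('#' if v>118 else '.' for v in g[r]))
```

```text
[[485.   9.  40.]
 [509.  76.  40.]
 [590.  57.  40.]
 [547. -25.  40.]]
70.0 151.9
72.0 70.0
83.0 -13.5
92.0 -117.9
190 ##############.##############################
192 #############################################
194 #############################################
196 ##################################....#######
198 ##################.......###########....#####
200 ################...........########.........#
202 ################............#######..........
204 ###############........############........##
206 ################......############.........##
208 #################.....###########.........###
210 #################################.........###
212 ######...#######################..........###
214 ######........##################.........####
216 ##########...........##########.........#####
218 ################........................#####
220 #######################................######
222 ###############################.......#######
224 #############################################
```

Emit:
move_arm(
  rows="0 0 0 6 2;0 0 0 6 2;0 0 0 6 2;0 0 0 6 2;0 0 0 6 2",
)

```text
time_s: 11.8
tcp_pos: [464.4, 270.0, 156.1]
tcp_rot: [-0.58, -3.087, 0.002]
force: [1.1, -0.1, -0.7]
opening: 0.306
grip_force: 29.5
```

Emit:
move_arm(
  rows="-0.6 -2.0 0 0 2;-1.1 -4 0 0 2;-1.1 -4 0 0 2;-1.1 -4 0 0 2;-1.1 -4 0 0 2",
)

```text
time_s: 12.22
tcp_pos: [446.0, 82.7, 156.2]
tcp_rot: [-0.57, -3.088, 0.001]
force: [1.4, -0.6, -0.5]
opening: 0.308
grip_force: 29.6
```

Emit:
move_arm(
  rows="-0.4 -1.6 1.2 0 2;0 0 2.2 0 2;0 0 2.2 0 2;0 0 1.3 0 2;0 0 0.5 0 2",
)

```text
time_s: 12.63
tcp_pos: [443.3, 67.6, 79.8]
tcp_rot: [-0.572, -3.084, 0.002]
force: [-0.5, -0.2, -1.4]
opening: 0.31
grip_force: 29.7
```

Run:
```python
from h import *
arm.capture('side');s=st();print(R.from_rotvec(s['tcp_rot']).as_matrix().round(3));a=arm.capture('side');b=arm.capture('top')
o=np.zeros((600,800,3),np.uint8);o[:600,:500]=cv2.resize(a[140:230,265:340],(500,600),interpolation=cv2.INTER_CUBIC)
o[:300,500:]=cv2.convertScaleAbs(cv2.resize(b[185:245,290:350],(300,300),interpolation=cv2.INTER_CUBIC),alpha=1.5);cv2.imwrite('pics/p7.png',o)
```

```text
{'time_s': 12.683, 'qpos': [0.076, -0.305, 1.851, -0.0, 1.6, -1.129], 'tcp_pos': [443.482, 67.818, 80.205], 'tcp_rot': [-0.571, -3.085, 0.002], 'force': [0.24, -0.153, -1.205], 'torque': [0.002, 0.032, 0.014], 'grip_force': 29.719, 'opening': 0.307}
[[-0.934  0.358 -0.004]
 [ 0.358  0.934 -0.   ]
 [ 0.004 -0.002 -1.   ]]
```

View pics/p7.png

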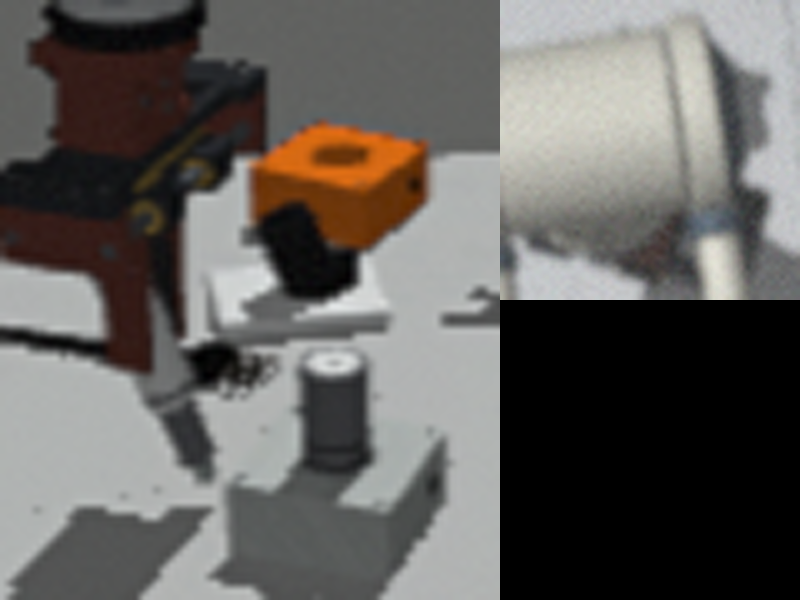

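The crop shows the probe leaning toward the base's near-left face, with its tip at (208,475), and the standard seated upright. Pushing along tool -x.

Emit:
move_arm(
  rows="-0.6 0 -0.4 0 2;-0.7 0 0 0 2;-0.5 0 0 0 2;0 0 0 0 2;0 0 0 0 2",
)

```text
time_s: 13.2
tcp_pos: [462.1, 61.3, 87.2]
tcp_rot: [0.573, 3.089, 0.0]
force: [0.1, 0.3, -1.6]
opening: 0.312
grip_force: 29.7
```

Emit:
move_arm(
  rows="-0.3 0 0 0 2;-0.3 0 0 0 2;-0.2 0 0 0 2;0 0 0 0 2;0 0 0 0 2",
)

```text
time_s: 13.62
tcp_pos: [468.2, 59.3, 86.6]
tcp_rot: [-0.571, -3.086, -0.002]
force: [-3.7, 2.2, -0.1]
opening: 0.306
grip_force: 29.9
```

Emit:
move_arm(
  rows="-0.3 0 0 0 2;-0.3 0 0 0 2;-0.2 0 0 0 2;0 0 0 0 2;0 0 0 0 2",
)

```text
time_s: 14.03
tcp_pos: [475.5, 56.3, 86.7]
tcp_rot: [-0.571, -3.086, -0.001]
force: [-5.9, 2.7, 2.0]
opening: 0.307
grip_force: 30.0
```

Emit:
move_arm(
  rows="-0.3 0 0 0 2;-0.3 0 0 0 2;-0.2 0 0 0 2;0 0 0 0 2;0 0 0 0 2",
)

```text
time_s: 14.45
tcp_pos: [483.0, 53.4, 86.7]
tcp_rot: [-0.571, -3.086, -0.001]
force: [-5.0, 2.0, 2.2]
opening: 0.306
grip_force: 30.0
```

Emit:
move_arm(
  rows="-0.3 0 0 0 2;-0.2 0 0 0 2;0 0 0 0 2;0 0 0 0 2;0 0 0 0 2",
)

```text
time_s: 14.87
tcp_pos: [487.7, 51.6, 86.8]
tcp_rot: [-0.571, -3.086, -0.001]
force: [-5.8, 2.8, 2.3]
opening: 0.308
grip_force: 30.0
```

Run:
```python
from h import *
s=st();a=arm.capture('side');cv2.imwrite('pics/s8.png',a)
o=cv2.resize(a[165:225,275:340],(650,600),interpolation=cv2.INTER_CUBIC);cv2.imwrite('pics/p8.png',o)
p=s['tcp_pos'].copy() if hasattr(s['tcp_pos'],'copy') else s['tcp_pos'];p=np.array(p)
for z in(110,60,20): q=proj('side',[p[0],p[1],z]);print(z,q,(q-[275,165])*10)
```

```text
{'time_s': 14.867, 'qpos': [0.035, -0.189, 1.742, 0.001, 1.591, -1.17], 'tcp_pos': [487.663, 51.615, 86.805], 'tcp_rot': [-0.571, -3.086, -0.001], 'force': [-5.791, 2.843, 2.301], 'torque': [0.556, 1.177, -0.009], 'grip_force': 29.969, 'opening': 0.308}
110 [299.9715486  186.18002858] [249.71548596 211.80028577]
60 [300.65483517 199.84819716] [256.5483517  348.48197157]
20 [301.18214521 210.39627862] [261.82145205 453.96278615]
```

View pics/p8.png

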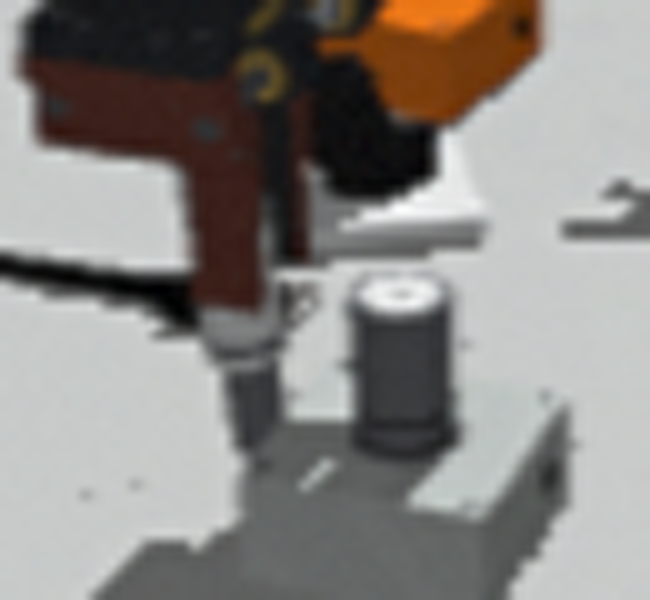

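The probe is still leaning a few degrees: the nose's left edge runs (228,375) to (240,445). I'll push 5 mm more, then back off and lift so the tilt can be measured in the clear.

Emit:
move_arm(
  rows="-0.3 0 0 0 2;-0.2 0 0 0 2;0 0 0 0 2;0 0 0 0 2;0 0 0 0 2",
)

```text
time_s: 15.33
tcp_pos: [492.2, 50.0, 86.8]
tcp_rot: [-0.57, -3.086, -0.001]
force: [-5.0, 3.5, 1.8]
opening: 0.304
grip_force: 30.0
```

Emit:
move_arm(
  rows="1 0 0 0 2;2.0 0 0 0 2;2 0 0 0 2;0 0 -1.5 0 2;0 0 0 0 2",
)

```text
time_s: 15.75
tcp_pos: [447.3, 67.3, 104.0]
tcp_rot: [0.57, 3.085, 0.001]
force: [1.0, 0.4, -1.2]
opening: 0.308
grip_force: 30.0
```

Run:
```python
from h import *
s=st();arm.capture('side');a=arm.capture('side');cv2.imwrite('pics/s9.png',a);s=st()
p=np.array(s['tcp_pos'])
for z in(110,80,60,20): q=proj('side',[p[0],p[1],z]);print(z,q)
g=a.max(2)
for v in range(176,216):print(v,g[v,278:306])
```

```text
{'time_s': 15.75, 'qpos': [0.074, -0.311, 1.814, -0.0, 1.635, -1.131], 'tcp_pos': [447.319, 67.314, 104.029], 'tcp_rot': [0.57, 3.085, 0.001], 'force': [0.959, 0.429, -1.247], 'torque': [0.021, -0.029, 0.018], 'grip_force': 29.998, 'opening': 0.308}
{'time_s': 15.85, 'qpos': [0.074, -0.309, 1.814, -0.0, 1.634, -1.131], 'tcp_pos': [447.646, 67.028, 102.692], 'tcp_rot': [0.572, 3.086, 0.001], 'force': [-0.587, -0.905, -0.448], 'torque': [0.0, -0.034, 0.01], 'grip_force': 29.998, 'opening': 0.307}
110 [287.88997553 184.31280299]
80 [288.44248042 192.50536907]
60 [288.80355456 197.85939194]
20 [289.50888197 208.31801694]
176 [204 186 119  67  60  58  59  60  57  54  51  32  22  21  56 124 190 203
 202 202 203 204 201 141 110 107  65  24]
177 [205 201 128  68  57  58  57  58  60  54  51  32  22  22  55 120 187 204
 203 202 201 202 204 200 200 199 139  60]
178 [204 202 142  78  58  58  60  59  59  53  59  37  23  23  55 121 186 203
 201 200 200 199 201 202 204 202 148  70]
179 [203 203 154  87  59  57  59  59  59  55  72  46  22  21  51 119 189 204
 202 202 202 201 204 204 207 208 201 125]
[... 3584 characters left out ...]
202 202 202 203 202 202 201 203 203 202 202 203 203 204 201 203
 203 203 203 204 199 196 199 199 200 202]
211 [202 202 203 202 202 202 202 201 202 202 203 203 202 202 201 202 201 202
 203 202 201 198 161 154 190 202 202 201]
212 [203 201 202 202 203 202 201 202 202 202 200 201 203 202 202 203 202 203
 202 203 184 159 143 180 197 201 199 201]
213 [202 202 202 203 202 199 201 203 203 200 175 193 201 201 202 203 203 202
 203 201 168 121 105 113 116 131 150 167]
214 [202 203 202 201 199 175 193 203 203 203 199 202 201 201 203 202 203 203
 203 202 167 119 102  99 102 102 107 109]
215 [202 203 202 202 203 201 203 205 200 199 203 203 203 201 202 202 202 203
 202 202 168 121 103 102 102 103 103 103]
```

The rows put the probe's axis about 3° off upright: handle end (286.0,190), tip (287.9,205), against a vertical slope of 0.067 px per row. I'll push once more, 4 mm further than before.

Emit:
move_arm(
  rows="0 0 1.5 0 2;-1.5 0 0 0 2;-2 0 0 0 2;-1 0 0 0 2;-0.3 0 0 0 2",
)

```text
time_s: 16.27
tcp_pos: [491.8, 49.5, 85.9]
tcp_rot: [-0.573, -3.086, 0.0]
force: [-6.6, 1.8, 2.9]
opening: 0.308
grip_force: 30.0
```

Emit:
move_arm(
  rows="-0.2 0 0 0 2;-0.2 0 0 0 2;-0.2 0 0 0 2;0 0 0 0 2;0 0 0 0 2",
)

```text
time_s: 16.68
tcp_pos: [495.4, 48.4, 86.2]
tcp_rot: [-0.571, -3.084, -0.0]
force: [-6.0, 1.9, 2.3]
opening: 0.303
grip_force: 29.8
```

Emit:
move_arm(
  rows="1 0 0 0 2;2.0 0 0 0 2;2.4 0 0 0 2;0 0 -1.5 0 2;0 0 0 0 2",
)

```text
time_s: 17.1
tcp_pos: [446.8, 67.5, 103.4]
tcp_rot: [0.57, 3.086, 0.001]
force: [0.5, -0.3, -0.0]
opening: 0.305
grip_force: 30.0
```

```bash
cat > tilt.py <<'E'
from h import *
arm.capture('side');a=arm.capture('side');cv2.imwrite('pics/s10.png',a);s=st()
p=np.array(s['tcp_pos']);zb=p[2]
for d in(5,-60): print(d,proj('side',[p[0],p[1],zb+d]))
g=a.max(2).astype(float)
u0,v0=proj('side',[p[0],p[1],zb])
c=int(round(u0))
pts=[]
for v in range(int(v0)+0,int(v0)+22):
    r=g[v,c-12:c+13]; print(v,c-12,r.astype(int))
E
python3 tilt.py
```

```text
{'time_s': 17.2, 'qpos': [0.074, -0.309, 1.815, -0.0, 1.633, -1.131], 'tcp_pos': [447.5, 67.134, 102.48], 'tcp_rot': [0.571, 3.087, 0.001], 'force': [1.02, -0.263, -1.077], 'torque': [0.035, -0.014, -0.008], 'grip_force': 29.97, 'opening': 0.305}
5 [287.89445958 184.99514503]
-60 [289.07375632 202.46613167]
186 276 [203 203 203 204 201 129  71  59  60  60  60  58  72 141 194 202 202 205
 206 200 138 174 225 232 230]
187 276 [203 203 203 203 203 129  70  57  58  60  59  54  64 140 194 205 203 203
 204 198 135 155 225 232 232]
188 276 [204 203 203 205 201 131  74  61  65  60  58  57  63 137 194 202 203 202
 205 200 133 122 185 193 182]
189 276 [202 205 203 204 204 157 122 105 103  85  79  76  74 122 190 203 203 203
 204 202 142 104 127 132 131]
190 276 [114 148 157 162 191 166 131 123 124 124 123 119 114 128 189 205 205 205
 205 203 195 130 113 119 119]
191 276 [ 25  42  47  49  63  73 109 123 126 126 125 123 113 105 180 201 203 201
 169 105  84  55  59  76  93]
192 276 [ 44  25  16  13  10  35  92 115 122 124 121 109  93  77  81  85  86  85
  63  25  12  11  13  25  65]
193 276 [141 1
[... 950 characters left out ...]
 202
 202 202 203 202 203 204 204]
202 276 [202 202 203 203 202 202 205 201 123  65  58  60  57  86 183 202 203 204
 202 203 203 202 201 202 203]
203 276 [202 203 201 201 203 202 204 200 155  92  65  62  78 152 196 204 202 203
 202 203 203 202 202 201 202]
204 276 [202 203 202 202 202 202 203 205 200 157 105  86  95 180 203 204 204 202
 202 203 202 202 202 202 202]
205 276 [202 201 202 202 202 202 202 204 202 162 113  94 104 169 200 203 202 203
 203 202 203 203 201 202 202]
206 276 [202 203 202 202 202 202 202 202 204 200 180 160 187 202 203 202 201 202
 202 201 201 203 202 203 202]
207 276 [202 203 202 201 202 202 203 203 203 203 204 200 202 203 202 202 202 202
 203 203 202 202 203 202 202]
```

About 1.8° of lean is left, so one last push, 2 mm further.

Emit:
move_arm(
  rows="0 0 1.5 0 2;-1.5 0 0 0 2;-2 0 0 0 2;-1.4 0 0 0 2;-0.3 0 0 0 2",
)

```text
time_s: 17.62
tcp_pos: [495.9, 47.9, 85.8]
tcp_rot: [-0.573, -3.086, 0.0]
force: [-4.6, 1.0, 1.3]
opening: 0.307
grip_force: 29.8
```

Emit:
move_arm(
  rows="-0.2 0 0 0 2;-0.2 0 0 0 2;0 0 0 0 2;0 0 0 0 2;0 0 0 0 2",
)

```text
time_s: 18.03
tcp_pos: [497.2, 47.6, 85.9]
tcp_rot: [-0.571, -3.085, 0.0]
force: [-5.3, 1.6, 0.9]
opening: 0.305
grip_force: 29.6
```

Emit:
move_arm(
  rows="1 0 0 0 2;2.0 0 0 0 2;2.4 0 0 0 2;0 0 -1.5 0 2;0 0 0 0 2",
)

```text
time_s: 18.45
tcp_pos: [448.7, 66.8, 103.6]
tcp_rot: [0.57, 3.086, 0.001]
force: [-0.2, 0.3, -0.6]
opening: 0.304
grip_force: 29.9
```

```bash
python3 tilt.py
```

```text
{'time_s': 18.55, 'qpos': [0.072, -0.304, 1.811, -0.0, 1.632, -1.133], 'tcp_pos': [449.346, 66.448, 102.59], 'tcp_rot': [0.571, 3.086, 0.001], 'force': [0.586, -1.098, -0.552], 'torque': [0.014, 0.004, -0.013], 'grip_force': 29.928, 'opening': 0.301}
5 [288.44329947 185.04681663]
-60 [289.60927405 202.52620301]
186 277 [202 202 205 204 154  88  60  60  59  59  58  62 119 189 203 199 202 205
 201 138 175 225 232 230 166]
187 277 [202 203 203 201 155  87  59  57  61  58  58  58 105 187 205 204 205 204
 201 134 155 226 232 233 228]
188 277 [204 203 205 204 167 104  68  63  61  59  58  56 101 186 204 202 203 204
 201 133 121 186 193 183 176]
189 277 [203 204 204 205 171 127 106 102  93  81  76  66  97 185 205 204 203 205
 202 143 104 127 133 131 129]
190 277 [148 158 162 189 168 132 122 125 124 123 120 113 116 187 206 205 205 204
 204 195 130 115 119 118 112]
191 277 [ 42  48  50  65  86 110 121 125 128 127 123 115 105 161 194 202 201 170
 105  82  57  58  76  92 100]
192 277 [ 25  14  12  10  29  79 113 122 124 122 108  93  72  76  84  85  87  62
  26  15  13  15  28  65 135]
193 277 [1
[... 954 characters left out ...]
 202
 203 202 203 203 203 202 203]
202 277 [203 203 203 201 202 205 201 122  64  58  60  56  90 183 202 203 203 202
 202 202 202 202 202 202 203]
203 277 [201 203 202 203 203 203 203 156  95  67  60  85 177 204 204 202 202 203
 203 202 202 203 202 202 203]
204 277 [203 202 202 202 202 203 206 198 157 107  85  95 184 205 203 202 202 203
 202 202 203 201 203 202 203]
205 277 [202 202 203 202 203 202 204 202 164 116  95 109 184 203 202 202 203 204
 202 203 203 202 201 202 202]
206 277 [202 202 202 202 202 201 203 205 200 180 160 187 201 203 202 203 202 202
 202 202 202 201 203 203 202]
207 277 [201 202 202 202 202 202 202 202 205 202 200 203 203 203 202 202 204 202
 203 203 202 201 202 202 203]
```

Run:
```python
from h import *
a=cv2.imread('pics/s10.png');g=a.max(2)
q=proj('side',[535.2,32.6,92]);print('spot pred',q)
c,r=int(q[0]),int(q[1])
sub=g[r-8:r+9,c-9:c+10];ys,xs=np.where(sub>205);
print(sub); print('spot seen',xs.mean()+c-9,ys.mean()+r-8,len(xs))
```

```text
spot pred [314.84690439 193.59768525]
[[111 113 113 111 109 111 125 128 140 218 233 236 235 233 231 231 232 235
  216]
 [113 113 113 113 123 134 213 233 233 238 238 236 233 231 227 220 208 203
  203]
 [112 114 113 126 184 190 186 181 174 169 164 159 157 151 146 138 134 136
  160]
 [129 128 126 128 137 136 132 129 129 125 125 122 121 120 118 118 115 119
  167]
 [123 124 123 121 120 118 116 111 108 102 101  98  97 107 109 110 108 118
  183]
 [ 99  98  96 106 110 110 109 109 108 108 108 108 117 181 199 200 200 199
  201]
 [109 108 116 181 201 201 198 199 199 198 200 198 196 202 205 204 204 204
  203]
 [199 197 200 205 206 198 176 188 187 187 202 191 181 182 195 203 203 202
  203]
 [132 155 194 204 199 162 177 223 230 228 229 230 229 195 157 188 202 203
  203]
 [119 144 191 203 185 159 213 233 233 210 197 227 233 208 147 164 195 202
  203]
 [172 144 186 199 151 114 148 200 230 231 231 232 196 142 103 158 195 204
  202]
 [135 181 203 202 152  85  74 106 123 138 129 116 100  72  70 155 197 203
  203]
 [182 202 205 204 172  99  58  60  60  67  65  61  60  56  67 156 197 204
  203]
 [203 204 203 204 174 100  59  57  58  58  62  60  61  57  69 157 194 202
  202]
 [204 202 203 203 174 100  58  57  61  61  61  62  60  57  69 153 168 195
  201]
 [202 202 203 201 169  99  59  57  60  62  62  61  60  56  68 156 195 203
  203]
 [202 203 200 180 128  74  55  60  60  62  63  62  61  58  70 156 197 203
  203]]
spot seen 315.7948717948718 189.33333333333334 39
```

The side view of the seated spot (314.7,194) matches its prediction to 0.2 px. The tip shows about 2.9 px left of the TCP axis, so it sits about 10 mm along tool +x and I'll allow for that. Now I'll lift, move over the standard and look again.

Emit:
move_arm(
  rows="0 0 -1.5 0 2;0 0 -2.5 0 2;0 0 -2.5 0 2;0 0 -1.5 0 2;0 0 -0.5 0 2",
)

```text
time_s: 18.97
tcp_pos: [450.2, 66.3, 189.6]
tcp_rot: [0.572, 3.084, 0.002]
force: [0.1, 0.0, -1.3]
opening: 0.303
grip_force: 29.9
```

Emit:
move_arm(
  rows="-1.2 0 0 0 2;-2.5 0 0 0 2;-2.8 -0.1 0 0 2;-2.5 0 0 0 2;-1.2 0 0 0 2",
)

```text
time_s: 19.38
tcp_pos: [545.4, 27.6, 184.5]
tcp_rot: [-0.574, -3.087, 0.001]
force: [-0.5, -0.4, -0.7]
opening: 0.308
grip_force: 29.9
```

Emit:
move_arm(
  rows="0 0 0.5 0 2;0 0 0.5 0 2;0 0 0 0 2;0 0 0 0 2;0 0 0 0 2",
)

```text
time_s: 19.8
tcp_pos: [542.9, 29.3, 177.0]
tcp_rot: [0.571, 3.089, 0.0]
force: [-0.1, 0.4, -1.4]
opening: 0.304
grip_force: 29.9
```

Run:
```python
from h import *
s=st();a=arm.capture('side');cv2.imwrite('pics/s11.png',a)
cv2.imwrite('pics/p11.png',cv2.resize(a[155:215,285:345],(600,600),interpolation=cv2.INTER_CUBIC))
print(a.max(2)[174:198,304:326])
for z in (92,100,140):print(proj('side',[534.7,32.6,z]))
```

```text
{'time_s': 19.8, 'qpos': [-0.009, -0.065, 1.469, 0.0, 1.738, -1.214], 'tcp_pos': [542.858, 29.333, 176.975], 'tcp_rot': [0.571, 3.089, 0.0], 'force': [-0.055, 0.366, -1.37], 'torque': [0.03, -0.034, -0.007], 'grip_force': 29.928, 'opening': 0.304}
[[ 27  20  19  20  34  98 117 122 125 126 125 123 118 108 119 121 115 113
  109 112 117 181]
 [ 33  14  15  16  24  78 112 121 124 124 124 120 114  93 114 120 114 109
  122 180 198 202]
 [ 66  23  15  15  18  56  85 100 105 107 106  96  89  78 110 118 110 119
  180 203 203 201]
 [138  62  18  12  23  62  76  72  71  71  74  79  90 101  85 109 118 180
  202 203 201 200]
 [148  69  19  13  15  49 105 116 121 121 121 119 114  79  73 187 203 202
  203 202 201 199]
 [200 124  44  11  12  21  47  72  89  95  91  81  66  36  87 213 220 205
  202 201 201 201]
 [231 170  81  22  12  13  30  52  62  62  63  63  54  30  88 216 230 211
  201 200 202 200]
 [233 232 135  42   9  18  26  52  60  60  62  60  55  28  86 214 232 216
  202 201 200 201]
 [234 232 162  73  19  14  25  52  59  61  62  60  54  43 105 215 230 219
  204 202 201 201]
 [229 167 118  
[... 764 characters left out ...]
97 176 157 186 197 196 201 203 204 203
  202 202 201 201]
 [198 198 197 199 204 205 198 176 186 185 183 202 191 180 180 195 201 202
  201 201 200 200]
 [138 131 152 193 203 199 163 176 224 231 230 228 229 229 194 156 187 201
  202 201 201 201]
 [ 94 116 142 191 202 183 159 211 233 232 202 197 227 232 208 145 163 195
  201 202 201 202]
 [108 170 144 185 198 151  90 101 125 128 131 209 233 197 141 102 157 194
  202 201 202 202]
 [126 135 180 202 201 151  82  54  59  69  73  98 110  99  72  70 155 195
  202 201 201 201]
 [132 180 201 204 203 171  98  58  57  60  59  59  60  60  55  66 156 196
  203 202 202 201]]
[314.69028494 193.60061864]
[314.62598141 191.36955623]
[314.29800732 179.99023224]
```

View pics/p11.png

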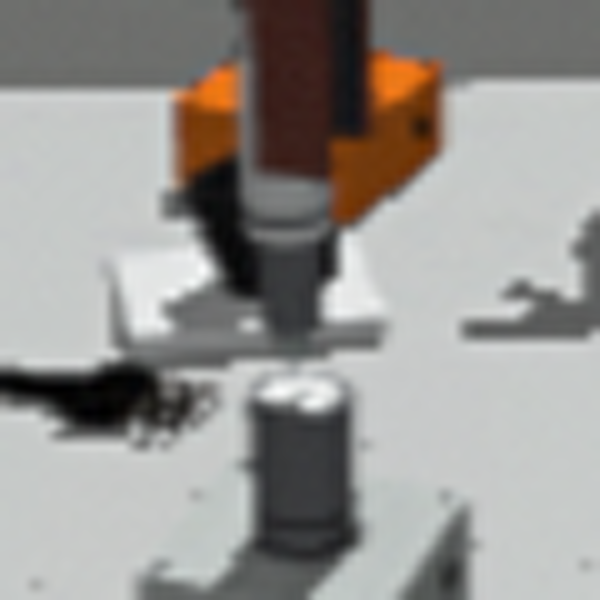

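The crop shows the tip at (313.9,190) just over the patch, which is centred at (314.6,194). That is about 2 mm to the left, so I'll nudge it and lower onto the patch.

Emit:
move_arm(
  rows="-0.2 0.1 0 0 2;0 0 0.4 0 2;0 0 0.3 0 2;0 0 0 0 2;0 0 0 0 2",
)

```text
time_s: 20.27
tcp_pos: [545.4, 29.2, 169.4]
tcp_rot: [-0.572, -3.088, 0.0]
force: [0.0, 0.1, -1.2]
opening: 0.3
grip_force: 29.9
```

Emit:
move_arm(
  rows="0 0 0.2 0 2;0 0 0 0 2;0 0 0 0 2;0 0 0 0 2;0 0 0 0 2",
)

```text
time_s: 20.68
tcp_pos: [545.7, 29.2, 168.0]
tcp_rot: [0.572, 3.089, 0.0]
force: [-0.1, 0.3, -0.5]
opening: 0.306
grip_force: 29.9
```

Emit:
move_arm(
  rows="0 0 0.2 0 2;0 0 0 0 2;0 0 0 0 2;0 0 0 0 2;0 0 0 0 2",
)

```text
time_s: 21.1
tcp_pos: [545.7, 29.2, 166.0]
tcp_rot: [0.572, 3.089, -0.0]
force: [0.1, -0.1, -0.6]
opening: 0.303
grip_force: 29.9
```

Emit:
move_arm(
  rows="0 0 0.2 0 2;0 0 0 0 2;0 0 0 0 2;0 0 0 0 2;0 0 0 0 2",
)

```text
time_s: 21.52
tcp_pos: [545.6, 29.2, 163.9]
tcp_rot: [-0.572, -3.089, 0.0]
force: [-0.3, -0.3, -0.3]
opening: 0.307
grip_force: 29.9
```

Emit:
move_arm(
  rows="0 0 0.2 0 2;0 0 0 0 2;0 0 0 0 2;0 0 0 0 2;0 0 0 0 2",
)

```text
time_s: 21.93
tcp_pos: [545.7, 29.2, 162.1]
tcp_rot: [0.572, 3.089, 0.0]
force: [0.3, 0.1, 0.9]
opening: 0.307
grip_force: 29.9
```

Run:
```python
from h import *
F=[]
for i in range(4):
    a=arm.capture('side');F.append(arm.observe()['force'])
print(np.mean(F,0).round(2));st();cv2.imwrite('pics/s12.png',a)
cv2.imwrite('pics/p12.png',cv2.resize(a[165:210,292:337],(600,600),interpolation=cv2.INTER_CUBIC))
print(a.max(2)[176:202,304:326])
```

```text
[-0.27 -0.16  1.01]
{'time_s': 22.133, 'qpos': [-0.009, -0.057, 1.487, -0.0, 1.711, -1.213], 'tcp_pos': [545.732, 29.197, 162.043], 'tcp_rot': [0.572, 3.089, 0.0], 'force': [0.09, 0.117, 0.753], 'torque': [-0.022, 0.021, -0.051], 'grip_force': 29.926, 'opening': 0.302}
[[ 66  25  15  16  11  32  99  94  77  67  64  62  61  57  59  94 106 119
  180 204 202 201]
 [138  62  19  14  15  33  99 117 121 121 107 101  89  76  78 110 120 181
  203 203 200 201]
 [147  71  18  12  18  26  82 114 125 125 124 123 120 113 117 192 203 203
  203 203 200 200]
 [199 122  44  12  13  29  85 113 122 125 125 125 123 113 115 214 220 206
  201 200 202 201]
 [231 172  80  19  12  24  65  97 115 122 123 121 119  92  92 214 230 211
  200 201 202 202]
 [233 231 136  42  12  20  53  69  79  84  81  73  70  63  97 214 232 217
  202 202 202 202]
 [234 233 163  71  19  18  59 103 108  97  94  94 101 105 136 218 230 220
  205 201 201 202]
 [229 168 117  64  22  11  24  57  95 105 108 106  93  97 209 232 231 228
  210 201 201 202]
 [129 115 111  94  62  40  36  42  58  65  66  65  59  85 215 232 230 230
  219 202 20
[... 888 characters left out ...]
6  93 110 210 208 147 164 195
  202 201 201 201]
 [108 170 144 184 199 151 109 109 109 109 108 110 107 112 120 102 156 196
  203 202 202 202]
 [127 136 180 201 202 150  85  57  61  73  75  76  69  78  67  70 155 195
  202 202 201 201]
 [132 180 202 203 203 171  99  57  58  59  61  61  60  60  54  68 156 196
  202 202 201 201]
 [198 203 201 204 202 173 102  59  58  60  59  62  64  59  57  68 157 194
  201 202 202 201]
 [204 202 203 203 202 173 101  59  57  60  62  63  61  59  57  70 151 168
  191 201 202 202]
 [202 201 202 203 199 168  98  60  58  60  63  63  61  61  56  69 156 194
  201 202 201 201]
 [202 201 201 199 179 129  74  56  57  59  61  62  62  60  55  70 155 197
  203 202 201 202]]
```

View pics/p12.png

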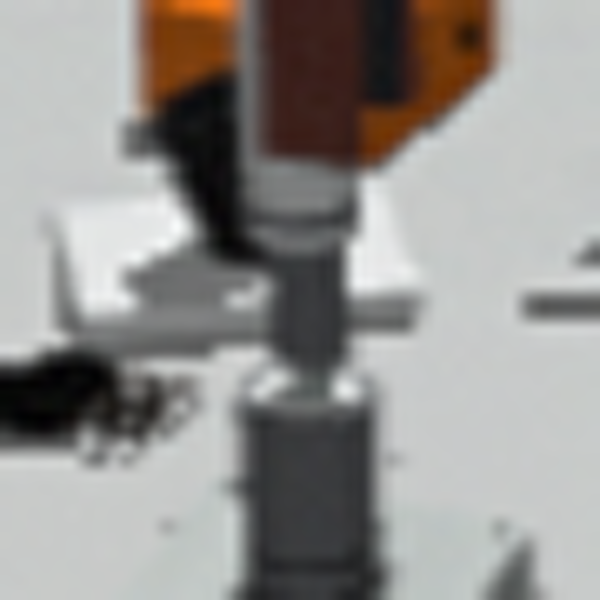

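The tip is on the patch: tip centre about (314.9,193.5), patch centre (314.6,194), with pale patch on both sides. The upward force is about 2.1 N net of the probe's weight, so I need about 4 mm more to reach half-way (4 N).

Emit:
move_arm(
  rows="0.05 0 0.1 0 2;0 0 0.1 0 2;0 0 0.1 0 2;0 0 0 0 2;0 0 0 0 2",
)

```text
time_s: 22.55
tcp_pos: [545.3, 29.4, 159.1]
tcp_rot: [0.572, 3.089, 0.0]
force: [0.4, -0.2, 1.7]
opening: 0.298
grip_force: 29.9
```

Run:
```python
from h import *
F=[]
for i in range(8):
    a=arm.capture('side');F.append(arm.observe()['force'])
print(np.mean(F,0).round(2));st();cv2.imwrite('pics/s13.png',a)
print(a.max(2)[176:200,304:326])
```

```text
[ 0.82 -0.44  2.33]
{'time_s': 22.95, 'qpos': [-0.008, -0.058, 1.494, -0.0, 1.706, -1.213], 'tcp_pos': [545.233, 29.378, 159.018], 'tcp_rot': [0.572, 3.089, 0.0], 'force': [0.306, 0.465, 1.549], 'torque': [0.041, -0.039, -0.01], 'grip_force': 29.951, 'opening': 0.308}
[[ 65  22  13  17  18  43 100  86  63  58  57  57  59  56  61 107 110 118
  181 203 202 202]
 [140  61  19  19   9  35  99  94  79  70  67  65  62  59  61 107 119 181
  203 203 201 200]
 [148  71  18  13  13  33 101 117 122 123 122 108 101  85  95 188 203 202
  203 202 201 200]
 [200 124  44  13  12  31 101 118 122 125 126 123 122 116 137 218 221 205
  201 201 202 201]
 [231 170  79  19  12  32  98 118 123 125 125 125 122 112 115 217 230 211
  201 200 200 201]
 [233 232 136  41  11  20  68  98 117 121 122 120 106  87  95 213 232 217
  202 201 201 202]
 [234 232 163  72  18  18  52  67  70  71  71  71  70  82 115 214 230 220
  205 200 201 202]
 [229 167 119  64  21  19  58 102 106 106 107 107 111 123 189 227 231 228
  211 200 202 201]
 [129 115 110  92  62  38  39  56  84 102 108  97  89 112 214 232 231 231
  219 203 201
[... 701 characters left out ...]
9  60  61  91 144 189 202 202
  201 202 202 201]
 [138 132 153 194 202 185 150 191 188 117  74  72  96 200 192 167 192 201
  202 201 202 202]
 [ 95 116 142 191 201 170 152 210 162 108  94  93  98 135 183 143 185 202
  202 203 201 202]
 [107 170 145 185 200 150  92 102 111 109 111 110 114 134 127  99 182 202
  203 202 201 202]
 [127 134 181 201 202 151  81  57  62  73  76  69  84  92  70  76 181 204
  202 202 202 202]
 [132 180 201 204 202 150  83  56  58  60  62  60  63  62  55  74 183 203
  203 201 202 202]
 [199 203 203 204 201 150  82  57  60  60  62  60  62  59  55  75 181 201
  202 200 201 202]
 [203 202 202 203 201 153  85  58  58  61  61  62  63  61  54  71 157 169
  193 201 201 201]]
```

Emit:
move_arm(
  rows="0 0 0.06 0 2;0 0 0.06 0 2;0 0 0 0 2;0 0 0 0 2;0 0 0 0 2",
)

```text
time_s: 23.37
tcp_pos: [545.3, 29.4, 157.8]
tcp_rot: [0.572, 3.089, 0.0]
force: [0.5, -0.4, 3.2]
opening: 0.305
grip_force: 30.0
```

Run:
```python
from h import *
F=[]
for i in range(20):
    a=arm.capture('side');F.append(arm.observe()['force'])
print(np.mean(F,0).round(2),np.std(F,0).round(2));st();cv2.imwrite('pics/s14.png',a)
cv2.imwrite('pics/p14.png',cv2.resize(a[155:215,285:345],(600,600),interpolation=cv2.INTER_CUBIC))
```

```text
[ 0.56 -0.05  2.97] [0.35 0.51 0.44]
{'time_s': 24.367, 'qpos': [-0.008, -0.058, 1.496, 0.0, 1.704, -1.213], 'tcp_pos': [545.208, 29.382, 157.722], 'tcp_rot': [-0.572, -3.089, -0.0], 'force': [0.414, 0.263, 2.694], 'torque': [-0.056, -0.117, -0.042], 'grip_force': 29.956, 'opening': 0.301}
```

View pics/p14.png

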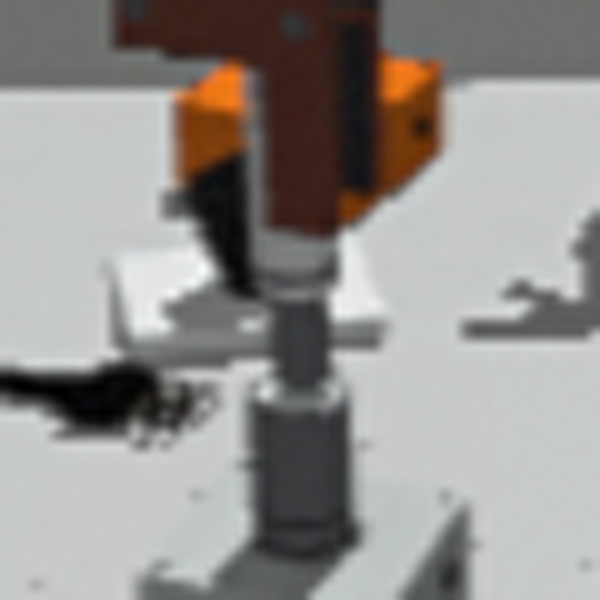

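The mean upward force is 2.97 N on top of the 1.1 N probe weight, about 4 N, so the tip is about half-way in. The picture shows the probe upright at (303,330) with its tip inside the patch at (303,390). Handing in.

```bash
python3 -c "
from workcell import arm
print(arm.job_done())"
```

```text
the job is handed in; nothing more can be done
None
```

I handed the job in at 24 s: the taller standard is home in the grey calibration base, and the arm is still holding the probe within about 2° of upright, its tip on the patch, pressing with about 4 N (half-way in, judged from the force).

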